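Try the toolbox lid, free its catch, hold it open

ROBOT

A 6-joint arm with a two-finger parallel gripper is mounted at the origin on the work surface. World frame = base frame: x ahead of the robot, y to its left, z up, the work surface at z = 0. Lengths are in m, angles in rad, forces in N, time in s.
With the tool pointing down it reaches from about 0.375 to 0.9 m from the base axis. Payload 3.1 kg.
Tool frame: the origin (TCP) lies midway between the tips of the shut fingers; the grasp point (between the pads) lies 19 mm behind it; z points along the fingers, y is the line along which they close (so a half turn about z gives the same grasp; the last joint's range is limited). The gripper opens to 87 mm and grips with 3 to 60 N. Pads are 19 mm wide; open, the fingers measure 117 mm over their backs; the gripper's body (75 mm by 190 mm) begins 51 mm behind the grasp point.
Start: joints at [0.944, 0.527, 1.433, -0, 1.181, -0.178], TCP at [0.271, 0.563, 0.223] pointing down, gripper open.
Joint ranges: [-3.08, 3.08], [-0.75, 2.2], [0.22, 2.44], [-1.43, 4.57], [0, 2.65], [-2.85, 2.85]. Speed limits (rad/s): [2.79, 2.79, 3.14, 3.14, 3.14, 3.14].

INTERFACE

Orientations are given as a unit quaternion [x, y, z, w].
In Python, from rig import get_obs, cams, job gives the robot as it stands.
- The arm moves only by the tool servo_tool, never from a script. Its argument "moves" is text: rows parted by semicolons, each of 5 numbers parted by spaces: the shift along the tool's x, y, z in m, then the turn about the tool's z in degrees, then the finger opening in m, from 0 to 0.087. In form: dx dy dz spin claw; .... A call has 1 to 10 rows; each row is the pose to reach, as a shift and turn from the pose commanded when the call began, along the tool's axes at that moment; what a row does not reach only later rows make up. A row lasts 1/12 s, in which the tool goes at most 41.7 mm and 7.16 degrees, less where a joint would pass 70% of its speed; a pose out of reach is approached as far as the arm can. A call with a gripper value outside its range is refused whole. The fingers move at their own pace and stop on an object; "grip_force" is the grip in N (left out, the last holds). Time passes only in rows, so rows that repeat a pose let the fingers close. It gives the time, the measured TCP pose, the force, the opening and the grip force at its end, in the units of the state.
- get_obs(): the state, without advancing time (a new reading comes with each control period).
- cams.camera(name): name is "scene" or "top" or "wrist"; returns the picture (480x640x3 uint8, blue, green, red); there is no depth.
- cams.camera_model(name): a dict with "fx", "fy", "cx", "cy" (pixels), "R" (3x3) and "t" (3): a world point X has camera coordinates R X + t. Camera axes: x right, y down, z forward; pixel columns grow to the right and rows downward; lengths in m; the calibration is good to about 2 mm. A picture is of the moment at which its call begins: read the wrist's pose just before it. camera_model takes no time and is no camera call; for the wrist camera it gives the pose at the moment of the call.
- job.hand_in(): hands the job in; it is judged then, once.
The state is a dict: "time": time; "q": joint angles; "joint_velocities": joint speeds; "joint_torque": joint torques, N m; "position": TCP position; "tool_rot": TCP orientation; "ft_force": force on the tool from outside, world axes, zero at the start; "moment": the same for the moment, N m; "grip_width": finger opening in m; "grip_force": force on a finger pad.
Only numpy, scipy, OpenCV 4.12 (cv2) and the standard library are available. Lean on these libraries where they do the work, as an engineer would, in place of code of your own. Each camera call takes 0.05 s, during which the arm holds its last target. There are 200 camera calls.

TASK

Take the red toolbox's lid by its front handle and give it a gentle upward tug, before touching the yellow catch, to learn whether the lid is caught. If it is, let the lid down, slide the catch outwards, away from the handle, as far as it goes, and take the handle again. Then raise the lid about half way, some 45 degrees, and finish still holding it there by the handle so that a workmate can reach in; leave the other tools on the bench where they are.

Things in the scene. Friction and masses are not known exactly. Their poses are not given: they have to be found in the camera images.
- toolbox: the red steel toolbox, bolted to the bench: 200 deep (its x) by 380 wide (its y) by 100 high, 118 with the shut lid. Origin: centre of its underside on the bench. Its own -x is the front, facing the robot, with the lid's handle and the catch; its +y is to the left as the robot sees it.
- lid_handle (a point): middle of the lid's handle bar: a round steel bar 10 thick and 110 long, parallel to the toolbox's y, carried on two arms 51 in front of the lid's front edge, 157 in front of the toolbox's origin and 109 above the bench while the lid is shut. Nothing but low tools lies beneath it. The bar may turn between gripping fingers as the lid swings, so the hand need not tilt.
- lid (a joint): lid angle, rad: 0 shut, grows as the front edge rises. The 0.4 to 0.85 kg lid falls shut when let go. Caught, it lifts only 0.04 to 0.055 (10 to 14 mm at the handle) and stops hard; free, it rises on with 2 to 4 N at the handle. Hinge line: along the toolbox's y, 100 behind and 100 above the toolbox's origin; the handle bar swings about it at radius 257, starting 9 above its level.
- catch_grip (a point): the catch's yellow upright grip post outside the toolbox's front, 16 thick; this point lies on its axis, 98 above the bench; the post runs from 26 below the point to 24 above. It stands 45 in front of the front wall, 110 to the right (toolbox -y) of the handle's middle when fully in, and slides along the toolbox's y; about 2 N moves it and it stays where it is left.
- catch (a joint): how far the catch is slid out, m: 0 in, grows along the toolbox's -y (away from the handle), stop at 0.030. Starts at 0.004 to 0.010. The hook it bolts is out of sight in the lid and loosely fitted: at the start neither sight nor this value tells if the lid is caught, only a tug; beyond 0.022 the lid is surely free. Slide it with the lid down.
- screwdriver_mid (a point): bystander, leave where it is: orange-handled screwdriver, 200 long, 26 thick, lying in front of the toolbox; the point is under its middle, on the bench
- tape_mid (a point): bystander, leave where it is: blue tape ring, 90 across, 24 high, flat in front of the toolbox; the point is its middle
- brush_mid (a point): bystander, leave where it is: black-handled brush, 200 long, 42 wide, 20 high, lying in front of the toolbox; the point is under its middle, on the bench
- wrench_mid (a point): bystander, leave where it is: steel wrench, 180 long, lying on the left of the bench; the point is under its middle, on the bench
- mug_mid (a point): bystander, leave where it is: blue mug, 80 across, 95 high, at the left; the point is its middle
- jar_mid (a point): bystander, leave where it is: amber jar, 64 across, 80 high, at the right; the point is its middle
- can_mid (a point): bystander, leave where it is: yellow can, 66 across, 100 high, at the right; the point is its middle

How it is judged:
By the outcome, as a careful person would: the job done as asked, in the order asked, and still so for the second after the job is handed in, while the arm keeps its last pose, push and grip.
It also fails if it takes over 58 s, if anything falls off the work surface, if the arm or the gripper's body presses on something with over 40 N, if the wrist force passes 120 N, or if a joint passes its speed limit or range.

## Working session

There is one attempt and no reset: what is moved stays moved. The work goes in short steps, Python scripts to look and compute and a tool call to move; the robot and the scene stay as the last step left them, time stands still between calls to the robot, and variables do not carry over. Pictures are saved under pics/ and viewed, at most 10 in all, crops included, and the job is handed in when it is done.

Besides the shell and the picture viewer there is one more tool, called after "Request:" as a command line: name --argument value ..., lists and objects as JSON in quotes. servo_tool: Moves the arm, as the interface text tells. Its arguments: {"type":"object","properties":{"moves":{"type":"string"},"grip_force":{"type":"number"}},"required":["moves"]}

```bash
mkdir -p pics; cat > h.py <<'E'
import numpy as np, cv2
from rig import get_obs, cams, job
def ray(m,u,v):
    d=np.array([(u-m['cx'])/m['fx'],(v-m['cy'])/m['fy'],1.]); R=np.array(m['R']);t=np.array(m['t'])
    return -R.T@t, R.T@d
def onz(m,u,v,z):
    o,d=ray(m,u,v); return o+d*(z-o[2])/d[2]
def proj(m,X):
    c=np.array(m['R'])@np.array(X)+np.array(m['t']); return m['fx']*c[0]/c[2]+m['cx'],m['fy']*c[1]/c[2]+m['cy']
E
python3 - <<'E'
from h import *
for n in ('scene','top'):
    cv2.imwrite(f'pics/{n}0.png',cams.camera(n)); m=cams.camera_model(n); print(n,{k:np.round(v,3).tolist() for k,v in m.items()})
o=get_obs();print({k:np.round(v,3).tolist() for k,v in o.items()})
E
```

```text
scene {'fx': 495.873, 'fy': 495.873, 'cx': 318.799, 'cy': 248.401, 'R': [[-0.896, 0.444, 0.003], [0.299, 0.609, -0.735], [-0.328, -0.658, -0.678]], 't': [0.542, -0.106, 1.66]}
top {'fx': 462.078, 'fy': 462.078, 'cx': 316.406, 'cy': 240.779, 'R': [[-0.01, -1.0, 0.005], [-0.98, 0.009, -0.2], [0.2, -0.007, -0.98]], 't': [-0.02, 0.604, 1.31]}
{'time': 0.1, 'q': [0.944, 0.528, 1.434, 0.0, 1.181, -0.179], 'joint_velocities': [-0.001, 0.0, -0.002, -0.001, -0.0, -0.0], 'joint_torque': [-0.0, -44.098, -17.715, 0.064, 0.053, -0.0], 'position': [0.271, 0.563, 0.222], 'tool_rot': [0.223, 0.975, -0.001, -0.0], 'ft_force': [0.213, -1.107, 0.218], 'moment': [0.018, -0.008, -0.033], 'grip_force': 0.0, 'grip_width': 0.087}
```

View pics/top0.png

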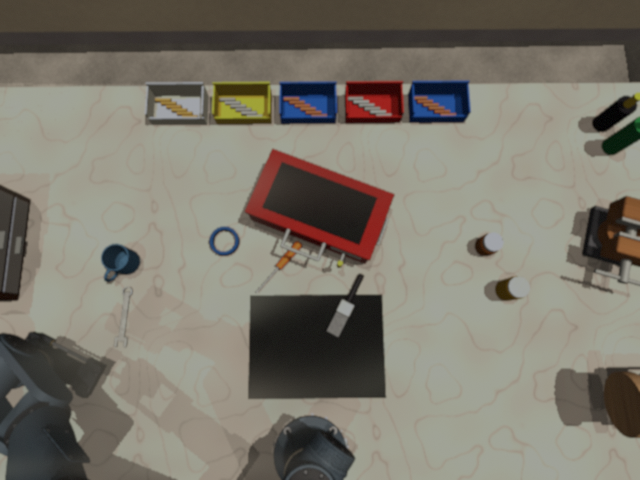

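View pics/scene0.png

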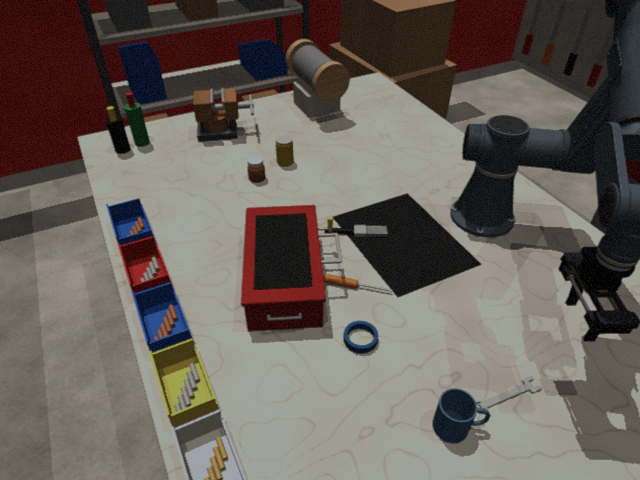

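The top view shows the red box's top with corners near (273,150), (393,195), (368,260) and (250,213). The handle bar runs about (277,248) to (325,267), and the yellow catch is at about (340,265). The scene view agrees with this.

```bash
python3 - <<'E'
from h import *
m=cams.camera_model('top'); im=cv2.imread('pics/top0.png')
print('cam',ray(m,0,0)[0])
hsv=cv2.cvtColor(im,cv2.COLOR_BGR2HSV)
def mask(h0,h1,s,v,roi):
    k=cv2.inRange(hsv,(h0,s,v),(h1,255,255)); z=np.zeros_like(k); x0,y0,x1,y1=roi; z[y0:y1,x0:x1]=k[y0:y1,x0:x1]; return z
red=mask(0,6,150,60,(230,135,410,275))|mask(172,180,150,60,(230,135,410,275))
c=max(cv2.findContours(red,0,2)[0],key=cv2.contourArea)
P=cv2.approxPolyDP(cv2.convexHull(c),4,True)[:,0]
for p in P: print(p,onz(m,*p,.118).round(4))
W=np.array([onz(m,*p,.118)[:2] for p in cv2.convexHull(c)[:,0]],np.float32); print(cv2.minAreaRect(W))
y=mask(22,38,120,80,(320,250,360,285)); ys,xs=np.nonzero(y); print('yel',len(xs),xs.min(),xs.max(),ys.min(),ys.max(),onz(m,xs.mean(),ys.mean(),.11))
cr=im[135:285,230:410]; cv2.imwrite('pics/crop0.png',cv2.resize(cr,None,fx=4,fy=4,interpolation=cv2.INTER_CUBIC))
E
```

```text
cam [ 0.32924841 -0.01627714  1.40398249]
[273 150] [0.8672 0.1006 0.118 ]
[392 195] [ 0.7257 -0.2458  0.118 ]
[369 258] [ 0.5411 -0.173   0.118 ]
[246 211] [0.6812 0.1766 0.118 ]
((0.7014891505241394, -0.03454257547855377), (0.3808552622795105, 0.20929884910583496), 67.96900939941406)
yel 20 338 342 261 266 [ 0.52828875 -0.09031836  0.11      ]
```

View pics/crop0.png

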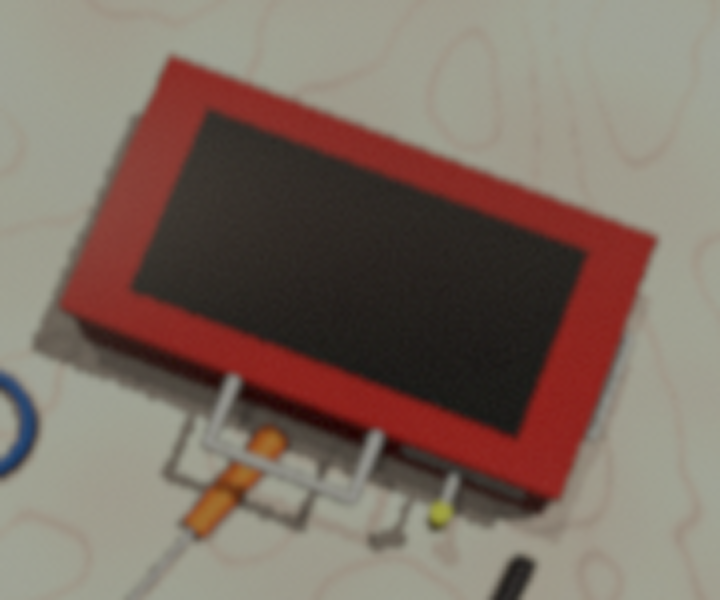

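The crop shows the bar's ends at crop pixels (208,445) and (352,495), which are (282,246) and (318,258.8) in the full picture. The post's top is at crop (441,511), or (340.2,262.8) in full. The screwdriver handle lies under the bar.

```bash
python3 - <<'E'
from h import *
m=cams.camera_model('top')
a=np.radians(-22.0); X=np.array([np.cos(a),np.sin(a)]);Y=np.array([-X[1],X[0]])
C=np.array([.7015,-.0345])
e=[onz(m,230+u/4,135+v/4,.111)[:2] for u,v in((208,445),(352,495))]
h=(e[0]+e[1])/2; d=e[0]-e[1]; print('ends',e,'len',np.linalg.norm(d),'yaw',np.degrees(np.arctan2(-d[0],d[1])),'mid',h)
p=onz(m,340.2,262.8,.122)[:2]; print('post',p,'rel handle x,y',(p-h)@X,(p-h)@Y)
print('handle rel lid centre',(h-C)@X,(h-C)@Y)
s=cams.camera_model('scene'); print('scene proj ends, post',[np.round(proj(s,[*q,.109]),0) for q in e],proj(s,[*p,.122]))
o=get_obs()
from scipy.spatial.transform import Rotation as R
r=R.from_quat(o['tool_rot']).as_matrix(); print(r.round(3))
print('handle shift in tool axes', r.T@(np.array([*h,.2])-o['position']))
im=cv2.imread('pics/scene0.png');cv2.imwrite('pics/crop1.png',cv2.resize(im[200:320,280:420],None,fx=5,fy=5,interpolation=2))
E
```

```text
ends [array([0.57838572, 0.07300488]), array([ 0.54142534, -0.02915221])] len 0.10863765986757065 yaw -19.890095433574636 mid [0.55990553 0.02192633]
post [ 0.52756298 -0.09119732] rel handle x,y 0.01238937869003181 -0.1170021541655874
handle rel lid centre -0.15242178720553567 -0.0007246371493996986
scene proj ends, post [array([340., 260.]), array([334., 234.])] (np.float64(328.740939015357), np.float64(216.90439813600008))
[[-0.901  0.434 -0.001]
 [ 0.434  0.901 -0.002]
 [ 0.    -0.002 -1.   ]]
handle shift in tool axes [-0.49509837 -0.36164309  0.02217276]
```

View pics/crop1.png

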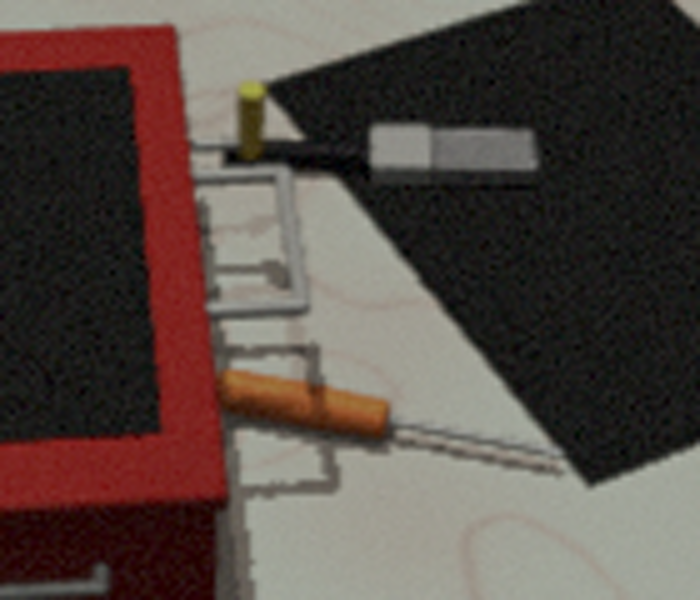

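The scene view agrees with the predicted positions: bar ends at (337,234) and (340,261), post top at (330,218). So the handle is at (0.560, 0.022), the yaw is about −21.5°, and the post is 7 mm out. I'm moving above the handle, with the fingers closing along the box's x.

Request:
servo_tool --moves "-0.495 -0.362 0.022 86 0.04;-0.495 -0.362 0.022 86 0.04;-0.495 -0.362 0.022 86 0.04;-0.495 -0.362 0.022 86 0.04;-0.495 -0.362 0.022 86 0.04;-0.495 -0.362 0.022 86 0.04;-0.495 -0.362 0.022 86 0.04;-0.495 -0.362 0.022 86 0.04;-0.495 -0.362 0.022 86 0.04;-0.495 -0.362 0.022 86 0.04"

```text
time: 0.93
position: [0.4676, 0.1939, 0.2074]
tool_rot: [0.753, 0.658, -0.0, -0.0]
ft_force: [0.5, 0.6, 0.2]
grip_width: 0.0407
grip_force: 0.0
```

```bash
cat >> h.py <<'E'
from scipy.spatial.transform import Rotation as Rot
def st(tx,ty,tz,yaw=-21.5):
    o=get_obs(); r=Rot.from_quat(o['tool_rot']).as_matrix()
    cy=np.degrees(np.arctan2(r[1,1],r[0,1]))
    print('t',o['time'],'pos',np.round(o['position'],4),'yaw_y',round(cy,2),'q',np.round(o['q'],2),'F',np.round(o['ft_force'],1),'w',round(o['grip_width'],4),'gf',o['grip_force'])
    print('shift',(r.T@(np.array([tx,ty,tz])-o['position'])).round(4),'spin',round(cy-yaw,2))
E
python3 -c "
from h import *
st(.560,.022,.2)"
```

```text
t 0.9333 pos [0.4676 0.1939 0.2074] yaw_y -7.68 q [0.17 0.39 1.74 0.   1.01 0.31] F [0.5 0.6 0.2] w 0.0407 gf 0.0
shift [-0.158   0.1146  0.0073] spin 13.82
```

Request:
servo_tool --moves "-0.158 0.1145 0.007 14 0.04;-0.158 0.1145 0.007 14 0.04;-0.158 0.1145 0.007 14 0.04;-0.158 0.1145 0.007 14 0.04;-0.158 0.1145 0.007 14 0.04;-0.158 0.1145 0.007 14 0.04;-0.158 0.1145 0.007 14 0.04;-0.158 0.1145 0.007 14 0.04"

```text
time: 1.6
position: [0.5596, 0.0249, 0.2]
tool_rot: [0.826, 0.564, -0.001, -0.001]
ft_force: [0.4, -0.1, -0.6]
grip_width: 0.0402
grip_force: 0.0
```

```bash
python3 -c "
from h import *
st(.560,.022,.09)
m=cams.camera_model('wrist');cv2.imwrite('pics/w1.png',cams.camera('wrist'))
print('bar mid & ends, post predicted',[np.round(proj(m,p),0) for p in([.56,.022,.109],[.578,.073,.109],[.541,-.029,.109],[.5276,-.0912,.122])])
np.save('m1.npy',m,allow_pickle=True)"
```

```text
t 1.6 pos [0.5596 0.0249 0.2   ] yaw_y -21.36 q [-0.16  0.47  1.62  0.    1.06  0.22] F [ 0.4 -0.1 -0.6] w 0.0402 gf 0.0
shift [-0.0026  0.0017  0.11  ] spin 0.14
bar mid & ends, post predicted [array([320., 244.]), array([317., 174.]), array([321., 306.]), array([333., 381.])]
```

View pics/w1.png

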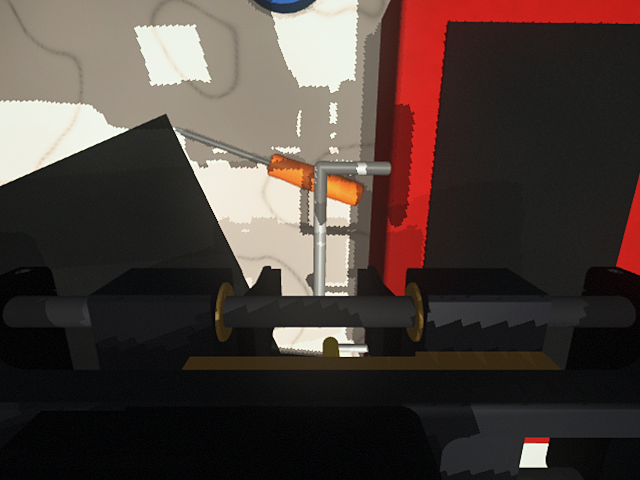

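The wrist view shows the bar running straight down column 320, from (320,168) to (320,290), exactly between the fingers. The screwdriver is below it and clear. I'm descending to grasp.

Request:
servo_tool --moves "-0.003 0.001 0.03 0 0.04;-0.003 0.001 0.06 0 0.04;-0.003 0.001 0.09 0 0.04;-0.003 0.001 0.105 0 0.04;-0.003 0.001 0.11 0 0.04;-0.003 0.001 0.11 0 0.0;-0.003 0.001 0.11 0 0.0;-0.003 0.001 0.11 0 0.0;-0.003 0.001 0.11 0 0.0;-0.003 0.001 0.11 0 0.0" --grip_force 20

```text
time: 2.48
position: [0.5611, 0.0214, 0.0919]
tool_rot: [0.826, 0.564, 0.001, 0.001]
ft_force: [-4.6, 2.6, 3.8]
grip_width: 0.0145
grip_force: 4.0
```

```bash
python3 -c "
from h import *
st(.560,.022,.09)"
```

```text
t 2.4833 pos [0.5611 0.0214 0.0919] yaw_y -21.33 q [-0.16  0.63  1.71  0.    0.81  0.21] F [-4.6  2.6  3.8] w 0.0145 gf 4.014814049005508
shift [ 0.0001 -0.0013  0.0019] spin 0.17
```

Request:
servo_tool --moves "0 0 0 0 0;0 0 0 0 0;0 0 0 0 0;0 0 0 0 0"

```text
time: 2.82
position: [0.5587, 0.0221, 0.0914]
tool_rot: [0.826, 0.564, -0.001, -0.002]
ft_force: [-3.7, 2.0, 5.2]
grip_width: 0.0094
grip_force: 20.0
```

Request:
servo_tool --moves "0 -0.001 -0.002 0 0;0 -0.001 -0.004 0 0;0 -0.001 -0.006 0 0;0 -0.001 -0.006 0 0"

```text
time: 3.15
position: [0.559, 0.0221, 0.0966]
tool_rot: [0.826, 0.564, -0.0, -0.001]
ft_force: [-0.5, 2.3, -3.6]
grip_width: 0.0091
grip_force: 20.0
```

Request:
servo_tool --moves "0 0 -0.0015 0 0;0 0 -0.003 0 0;0 0 -0.003 0 0"

```text
time: 3.4
position: [0.5591, 0.022, 0.0996]
tool_rot: [0.826, 0.564, -0.0, -0.001]
ft_force: [-1.5, 3.1, -3.5]
grip_width: 0.0088
grip_force: 20.0
```

Request:
servo_tool --moves "0 0 -0.0015 0 0;0 0 -0.003 0 0;0 0 -0.003 0 0"

```text
time: 3.65
position: [0.5593, 0.0219, 0.1026]
tool_rot: [0.826, 0.564, -0.0, -0.0]
ft_force: [-1.4, 3.1, -4.3]
grip_width: 0.009
grip_force: 20.0
```

Request:
servo_tool --moves "0 0 -0.0015 0 0;0 0 -0.003 0 0;0 0 -0.003 0 0"

```text
time: 3.9
position: [0.5594, 0.0218, 0.1047]
tool_rot: [0.826, 0.564, -0.0, -0.0]
ft_force: [1.4, 3.9, -14.4]
grip_width: 0.0095
grip_force: 20.0
```

Request:
servo_tool --moves "0 0 -0.001 0 0;0 0 -0.002 0 0;0 0 -0.002 0 0"

```text
time: 4.15
position: [0.5596, 0.0217, 0.1063]
tool_rot: [0.826, 0.564, -0.0, -0.0]
ft_force: [3.9, 3.6, -23.8]
grip_width: 0.0094
grip_force: 20.0
```

The pull rose from 4 N to 24 N at about 13 mm, a hard stop, so the lid is caught. I'm lowering it and letting go.

Request:
servo_tool --moves "0 0 0.004 0 0;0 0 0.008 0 0;0 0 0.012 0 0;0 0.001 0.0165 0 0;0 0.001 0.0165 0 0;0 0.001 0.0165 0 0.038;0 0.001 0.0165 0 0.038;0 0.001 0.0165 0 0.038;0 0.001 0.0165 0 0.038;0 0.001 0.0165 0 0.038"

```text
time: 4.98
position: [0.5624, 0.0205, 0.0924]
tool_rot: [0.826, 0.564, 0.001, 0.002]
ft_force: [0.8, 0.3, 0.3]
grip_width: 0.0331
grip_force: 0.0
```

Request:
servo_tool --moves "0 0 -0.02 0 0.038;0 0 -0.04 0 0.038;0 0 -0.06 0 0.038;0 0 -0.06 0 0.038"

```text
time: 5.32
position: [0.5641, 0.0205, 0.1553]
tool_rot: [0.826, 0.564, 0.003, 0.004]
ft_force: [0.5, 0.3, -0.2]
grip_width: 0.0377
grip_force: 0.0
```

```bash
python3 -c "
from h import *
st(.5276,-.0912,.15)
im=cams.camera('top'); cv2.imwrite('pics/t2.png',im)
hsv=cv2.cvtColor(im,cv2.COLOR_BGR2HSV)[250:285,320:360]; k=cv2.inRange(hsv,(22,120,80),(38,255,255)); ys,xs=np.nonzero(k); print(len(xs), xs.mean()+320 if len(xs) else 0, ys.mean()+250 if len(xs) else 0)
"
```

```text
t 5.3167 pos [0.5641 0.0205 0.1553] yaw_y -21.33 q [-0.16  0.53  1.66 -0.    0.94  0.21] F [ 0.5  0.3 -0.2] w 0.0377 gf 0.0
shift [-0.1173  0.0066  0.0052] spin 0.17
23 339.52173913043475 263.3478260869565
```

Request:
servo_tool --moves "-0.04 0.002 0 0 0.038;-0.08 0.004 0 0 0.038;-0.117 0.0065 0 0 0.038;-0.117 0.0065 0 0 0.038;-0.117 0.0065 0 0 0.038"

```text
time: 5.78
position: [0.5234, -0.0919, 0.1504]
tool_rot: [0.827, 0.562, -0.0, -0.0]
ft_force: [-0.5, 0.1, -0.7]
grip_width: 0.0382
grip_force: 0.0
```

```bash
python3 -c "
from h import *
st(.5276,-.0912,.079)
m=cams.camera_model('wrist');im=cams.camera('wrist');cv2.imwrite('pics/w2.png',im)
print([np.round(proj(m,p),0) for p in([.5276,-.0912,.122],[.5276,-.0912,.074],[.541,-.029,.109])])"
```

```text
t 5.7833 pos [ 0.5234 -0.0919  0.1504] yaw_y -21.58 q [-0.38  0.5   1.74 -0.    0.9  -0.01] F [-0.5  0.1 -0.7] w 0.0382 gf 0.0
shift [0.0022 0.0037 0.0714] spin -0.08
[array([323., 265.]), array([323., 243.]), array([306., 158.])]
```

View pics/w2.png

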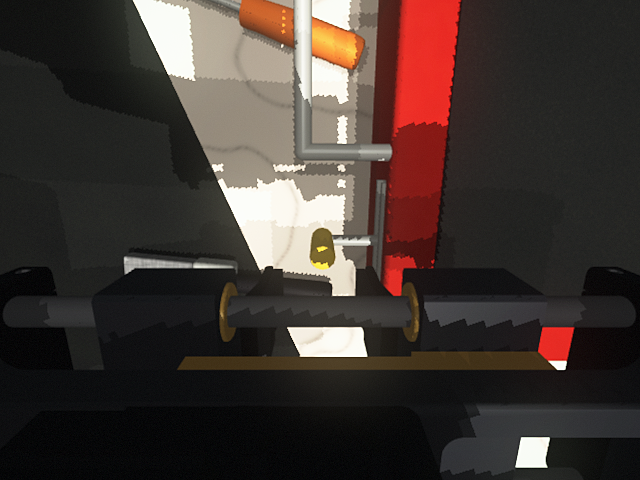

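The wrist view shows the post's top at (321,262), as predicted to within 2 mm. It lies between the fingers and clear of the handle's corner at (303,152). I'm descending and gripping it.

Request:
servo_tool --moves "0.003 0.002 0.02 0 0.038;0.003 0.002 0.04 0 0.038;0.003 0.002 0.06 0 0.038;0.003 0.002 0.071 0 0.038;0.003 0.002 0.071 0 0.038;0.003 0.002 0.071 0 0;0.003 0.002 0.071 0 0;0.003 0.002 0.071 0 0;0.003 0.002 0.071 0 0;0.003 0.002 0.071 0 0" --grip_force 20

```text
time: 6.67
position: [0.5272, -0.0879, 0.081]
tool_rot: [0.826, 0.564, 0.0, 0.0]
ft_force: [-1.3, 0.7, 2.7]
grip_width: 0.0152
grip_force: 20.0
```

Request:
servo_tool --moves "0 0 0 0 0;0 0 0 0 0"

```text
time: 6.83
position: [0.5272, -0.0879, 0.081]
tool_rot: [0.826, 0.564, 0.0, 0.0]
ft_force: [-1.9, 1.1, 6.3]
grip_width: 0.0151
grip_force: 20.0
```

Request:
servo_tool --moves "-0.004 0 0 0 0;-0.008 0 0 0 0;-0.012 0 0 0 0;-0.012 0 0 0 0"

```text
time: 7.17
position: [0.5225, -0.0995, 0.081]
tool_rot: [0.826, 0.564, 0.0, 0.0]
ft_force: [-1.8, 1.3, 5.8]
grip_width: 0.0152
grip_force: 20.0
```

Request:
servo_tool --moves "-0.004 0 0 0 0;-0.008 0 0 0 0;-0.008 0 0 0 0"

```text
time: 7.42
position: [0.5195, -0.1069, 0.081]
tool_rot: [0.826, 0.564, 0.0, 0.0]
ft_force: [-2.1, -0.4, 7.1]
grip_width: 0.0156
grip_force: 20.0
```

Request:
servo_tool --moves "-0.0015 0 0 0 0;-0.003 0 0 0 0;-0.003 0 0 0 0"

```text
time: 7.67
position: [0.5187, -0.1088, 0.081]
tool_rot: [0.826, 0.564, 0.001, -0.0]
ft_force: [-0.1, 3.6, 5.9]
grip_width: 0.0153
grip_force: 20.0
```

Request:
servo_tool --moves "-0.0015 0 0 0 0;-0.003 0 0 0 0;-0.003 0 0 0 0"

```text
time: 7.92
position: [0.5186, -0.109, 0.081]
tool_rot: [0.827, 0.563, 0.003, -0.001]
ft_force: [4.8, 12.5, 6.8]
grip_width: 0.0153
grip_force: 20.0
```

The catch moved about 22.7 mm and then stopped hard at 13 N, so it is at its stop. I'm releasing it and going back above the handle.

Request:
servo_tool --moves "0.003 0 0 0 0.015;0.003 0 0 0 0.038;0.003 0 0 0 0.038;0.003 0 0 0 0.038;0.003 0 0 0 0.038;0.003 0 -0.025 0 0.038;0.003 0 -0.05 0 0.038;0.003 0 -0.075 0 0.038;0.003 0 -0.075 0 0.038"

```text
time: 8.67
position: [0.5215, -0.1109, 0.1592]
tool_rot: [0.826, 0.564, 0.002, 0.004]
ft_force: [-0.3, -0.8, -0.4]
grip_width: 0.0377
grip_force: 0.0
```

```bash
python3 -c "
from h import *
st(.559,.022,.155)
m=cams.camera_model('wrist');im=cams.camera('wrist')
hsv=cv2.cvtColor(im,cv2.COLOR_BGR2HSV)[200:280,280:380]
k=cv2.inRange(hsv,(20,120,120),(40,255,255));ys,xs=np.nonzero(k);print(len(xs))
if len(xs):
  p=onz(m,xs.mean()+280,ys.mean()+200,.122);d=p[:2]-[.559,.022];a=np.radians(-21.5);print(p,d@[np.cos(a),np.sin(a)],d@[-np.sin(a),np.cos(a)])
"
```

```text
t 8.6667 pos [ 0.5215 -0.1109  0.1592] yaw_y -21.35 q [-0.42  0.49  1.73  0.    0.91 -0.05] F [-0.3 -0.8 -0.4] w 0.0377 gf 0.0
shift [ 0.1374 -0.0135  0.004 ] spin 0.15
399
[ 0.52006014 -0.10732947  0.122     ] 0.011169077030553464 -0.13460191751456715
```

Request:
servo_tool --moves "0.04 -0.004 0 0 0.038;0.08 -0.008 0 0 0.038;0.12 -0.012 0 0 0.038;0.139 -0.0135 0 0 0.038;0.139 -0.0135 0 0 0.038;0.139 -0.0135 0 0 0.038"

```text
time: 9.22
position: [0.5558, 0.0258, 0.1538]
tool_rot: [0.825, 0.565, -0.001, -0.001]
ft_force: [0.3, -0.5, -0.5]
grip_width: 0.0375
grip_force: 0.0
```

```bash
python3 -c "
from h import *
st(.560,.024,.09)"
```

```text
t 9.2167 pos [0.5558 0.0258 0.1538] yaw_y -21.19 q [-0.15  0.53  1.67 -0.    0.94  0.22] F [ 0.3 -0.5 -0.5] w 0.0375 gf 0.0
shift [-0.0001  0.0047  0.0638] spin 0.31
```

Request:
servo_tool --moves "0 0.003 0.02 0 0.038;0 0.003 0.04 0 0.038;0 0.003 0.058 0 0.038;0 0.003 0.063 0 0.038;0 0.003 0.063 0 0.038;0 0.003 0.063 0 0;0 0.003 0.063 0 0;0 0.003 0.063 0 0;0 0.003 0.063 0 0;0 0.003 0.063 0 0" --grip_force 30

```text
time: 10.05
position: [0.5599, 0.0239, 0.0929]
tool_rot: [0.826, 0.564, 0.001, 0.001]
ft_force: [-0.6, -0.0, 0.3]
grip_width: 0.0126
grip_force: 0.0
```

Request:
servo_tool --moves "0 0 0 0 0;0 0 0 0 0;0 0 0 0 0"

```text
time: 10.3
position: [0.5595, 0.024, 0.0928]
tool_rot: [0.826, 0.564, 0.0, 0.0]
ft_force: [-1.2, -0.0, 5.5]
grip_width: 0.0088
grip_force: 30.0
```

Request:
servo_tool --moves "0 0 -0.004 0 0;0 0 -0.008 0 0;0 0 -0.012 0 0;0 0 -0.012 0 0"

```text
time: 10.63
position: [0.5602, 0.0237, 0.1046]
tool_rot: [0.826, 0.564, 0.001, 0.001]
ft_force: [2.4, -0.7, -3.8]
grip_width: 0.009
grip_force: 30.0
```

```bash
python3 -c "
from h import *
st(.560,.024,.09)"
```

```text
t 10.6333 pos [0.5602 0.0237 0.1046] yaw_y -21.33 q [-0.16  0.61  1.7  -0.    0.83  0.22] F [ 2.4 -0.7 -3.8] w 0.009 gf 29.994586408138275
shift [ 0.0002 -0.0003  0.0146] spin 0.17
```

It's past the earlier stop height with only about 4 N, so I'll continue along the arc and watch the force.

Request:
servo_tool --moves "0 0.001 -0.0103 0 0;0 0.003 -0.0236 0 0;0 0.0057 -0.0368 0 0;0 0.0091 -0.0498 0 0;0 0.0131 -0.0627 0 0;0 0.0131 -0.0627 0 0"

```text
time: 11.13
position: [0.5724, 0.0187, 0.1688]
tool_rot: [0.826, 0.564, 0.001, 0.001]
ft_force: [0.9, -1.5, -4.3]
grip_width: 0.009
grip_force: 30.0
```

```bash
python3 -c "
from h import *
st(.560,.024,.09)"
```

```text
t 11.1333 pos [0.5724 0.0187 0.1688] yaw_y -21.34 q [-0.16  0.52  1.62 -0.    0.99  0.21] F [ 0.9 -1.5 -4.3] w 0.009 gf 30.024513602256775
shift [ 0.0005 -0.0136  0.0787] spin 0.16
```

Request:
servo_tool --moves "0 0.0047 -0.0126 0 0;0 0.0101 -0.0249 0 0;0 0.0161 -0.037 0 0;0 0.0227 -0.0487 0 0;0 0.0299 -0.06 0 0;0 0.0377 -0.071 0 0;0 0.0461 -0.0815 0 0;0 0.055 -0.0916 0 0;0 0.0629 -0.0996 0 0;0 0.0677 -0.1043 0 0"

```text
time: 11.97
position: [0.6307, -0.005, 0.2706]
tool_rot: [0.826, 0.564, -0.004, -0.004]
ft_force: [-6.1, 0.2, 2.9]
grip_width: 0.009
grip_force: 30.0
```

Request:
servo_tool --moves "0 0 0 0 0;0 0 0 0 0;0 0 0 0 0;0 0 0 0 0"

```text
time: 12.3
position: [0.6299, -0.0046, 0.2697]
tool_rot: [0.826, 0.564, -0.004, -0.004]
ft_force: [-6.4, -0.5, 2.6]
grip_width: 0.0088
grip_force: 30.0
```

```bash
python3 -c "
from h import *
st(.560,.024,.09)
o=get_obs();print('angle',np.degrees(np.arcsin((o['position'][2]+.019-.1-.0025)/.257))-2)
m=cams.camera_model('top');im=cams.camera('top');im2=cams.camera('scene')
cv2.imwrite('pics/f.png',np.hstack([cv2.resize(x,(400,300)) for x in(im,im2)]))
"
```

```text
t 12.3 pos [ 0.6299 -0.0046  0.2697] yaw_y -21.32 q [-0.18  0.49  1.36 -0.    1.3   0.19] F [-6.4 -0.5  2.6] w 0.0088 gf 30.009060502052307
shift [ 0.0018 -0.0736  0.1806] spin 0.18
angle 44.438485216116284
```

View pics/f.png

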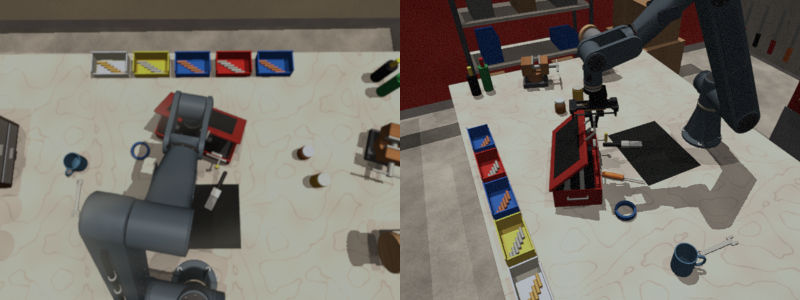

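The picture shows the lid about half open at (575,150), held by the gripper, with the other tools where they were. The lid angle comes out at about 44° and the forces are small.

```bash
python3 -c "
from h import *
print(job.hand_in())"
```

```text
the job is handed in; nothing more can be done
None
```

The tug showed the lid was caught, so I let it down, slid the catch out to its stop and took the handle again; the lid is now held open by the handle at about 44°, and the job is handed in.

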